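# Bolt the patio bar cabinet's door

## Robot

A 7-joint arm with a two-finger parallel gripper is mounted at the origin on the work surface. World frame = base frame: x ahead of the robot, y to its left, z up, the work surface at z = 0. Lengths are in mm, angles in degrees, forces in N, time in s.
With the tool pointing down it reaches from about 425 to 825 mm from the base axis. Payload 3.6 kg.
Tool frame: the origin (TCP) lies between the finger pads; the fingertips stand ctrl.tip_reach ahead of it and the grasp point (between the pads) lies 2 mm behind it (ctrl.tip_reach is the distance from the TCP to the fingertips, in mm); y points along the fingers, x is the direction in which the jaws open and shut, and the axes are right-handed (so a half turn about y gives the same grasp; the last joint's range is limited). The gripper opens to 93 mm and grips with 3 to 60 N. Pads are 15 mm wide; open, the fingers measure 128 mm over their backs; the gripper's body (75 mm by 188 mm) begins 65 mm behind the grasp point.
Start: joints at [-77.55, 35.231, -0.722, 81.555, 0.464, 63.22, -2.315], TCP at [156.873, 630.757, 235.64] pointing down, gripper open.
Joint ranges: [-178.69, 178.69], [-17.37, 117.87], [-77.05, 75.6], [15.02, 138.74], [-78.02, 258.01], [0.78, 113.62], [-162.83, 162.83]. Speed limits (degrees/s): [159.86, 159.86, 180, 180, 180, 180, 180].

## Interface

Orientations are given as [roll, pitch, yaw] about the fixed x, y, z axes, in that order (R = Rz(yaw) Ry(pitch) Rx(roll)).
In Python, from bench import state, capture, sign_off, ctrl gives the robot as it stands.
- The arm moves only by the shell command python3 -m inch 'ROWS' [FORCE]. ROWS is JSON, a list of rows, each an object of numbers: "dx", "dy", "dz": the shift along the tool's x, y, z in units of 30 mm (1.0 is 30 mm); "wx", "wy", "wz": the turn, a rotation vector about the tool's x, y, z in rad; "fingers": the gripper's target within -1 to 1 (shut at 1, half-way at 0, fully open at -1). A call has 1 to 5 rows; each row is the pose to reach, as a shift and turn from the pose measured when the call began, along the tool's axes at that moment; what a row does not reach only later rows make up. A row lasts 1/10 s, in which the tool goes at most 50 mm and 8.59 degrees, less where a joint would pass 70% of its speed; a pose out of reach is approached as far as the arm can. A call with a gripper value outside its range is refused whole. The fingers move at their own pace and stop on an object; FORCE is the grip in N (left out, the last holds). Time passes only in rows, so rows that repeat a pose let the fingers close. It gives the time, the measured TCP pose, the force and the opening at its end, in the units of the state.
- state(): the state, without advancing time (a new reading comes with each control period).
- capture(name): name is "side" or "top" or "wrist"; returns a dict with "color" (400x640x3 uint8, red, green, blue), "fx", "fy", "cx", "cy" (pixels), "view" (4x4, takes a point from world to camera coordinates); the wrist camera has in their place "mount" (4x4, takes a point from camera to tool coordinates, whose origin is the TCP and whose axes are the tool frame's). Camera axes: x right, y down, z forward; pixel columns grow to the right and rows downward; lengths in mm; the calibration is good to about 2 mm. A picture is of the moment at which its call begins: read the wrist's pose just before it. There is no depth.
- sign_off(): hands the job in, once; it reports no verdict.
The state is a dict: "clock": time; "joint_positions": joint angles; "dq": joint speeds; "tau": joint torques, N m; "position": TCP position; "orientation": TCP orientation; "contact_force": force on the tool from outside, world axes, zero at the start; "wrist_torque": the same for the moment, N m; "gripper_width": opening from 0.0 (shut) to 1.0 (fully open).
Only numpy, scipy, OpenCV 4.12 (cv2) and the standard library are available. Lean on these libraries where they do the work, as an engineer would, in place of code of your own. Each camera call takes 0.05 s, during which the arm holds its last target. There are 200 camera calls.

## Task

The wind keeps swinging the little pine cabinet's door open. Push the door fully shut, then slide the steel bolt lying in the guides on top of the cabinet through the door's eyelet and fully home, until its knob meets the guide. Leave all the other things where they are.

Things in the scene. Friction and masses are not known exactly. Their poses are not given: they have to be found in the camera images.
- cabinet: Pine cabinet fixed to the table: 160 deep (x) x 200 wide (y) x 180 high (mm). Origin at the centre of its underside; its own -x is the front with the door, +y its left seen from the robot, z up. Flat top at z = 180; carcass front at own x = -80. Two steel guide blocks on its top, near the front, carry the bolt parallel to own y.
- door (a joint): Door angle, rad, about the vertical hinge at the cabinet's left front edge: 0 = shut flush, grows as its right (free) edge swings out towards the robot. Stiff hinge: it stays where it is left. Pine door 194 wide, z = 13 to 175, 14 thick. A steel knob sticks out 20 from its face at z = 85, 165 from the hinge.
- door_hinge (a point): On the hinge line at the height of the cabinet's top, at the cabinet's own (-80, 97, 180). Turns with the door: its -y points along the door to the free edge, -x out of the outer face, which lies 14 in front of this point. A steel eyelet strap, 2.5 thick, lies on that face 157 to 187 from the hinge, z = 143 to 183, and goes back over the door's top.
- door_eye (a point): Centre of the eyelet's round hole (diameter 17) in an upright steel plate 30 wide, 28 high, 5 thick that the door's strap carries back over the cabinet's top. Turns with the door; its y is the hole's axis. 172 from the hinge along the door, 25 behind the hinge line, z = 196; in line with the bolt only when the door is shut.
- bolt: Loose steel bolt: rod of diameter 10 with a round nose, at its outer end a round knob of diameter 26, 14 thick; 149 long overall. It lies in the guides, knob to the cabinet's left. Origin on its axis at the knob's flat outer face; its own -y points to the nose. Fully home the knob touches the guide and the origin is 14 outside point guide_mouth.
- bolt_tip (a point): The bolt's rounded nose, on its axis, 149 from its origin. Before the work it is short of the eyelet; when fully home it stands 30 beyond the eyelet's centre.
- guide_mouth (a point): Fixed point on the tunnel axis at the left face of the left guide, where the knob comes to rest; cabinet's own (-55, 30, 196). The guides are 28 (x) x 15 (y), tops at z = 210, with 12 square tunnels; they span own y = 15..30 and -35..-20.
- tumbler_a: Clear acrylic tumbler, 72 across, 110 high, left of the cabinet or right of it. Origin under its centre. Bystander.
- tumbler_b: Clear acrylic tumbler like the other. Bystander.
- ramekin: Brown ceramic ramekin, 64 across, 40 high, on the rear of the cabinet's top. Origin under its centre. Bystander.
- coaster: Round aluminium coaster, 94 across, 5 thick, lying on the table. Bystander.
- scoop: Stainless ice scoop lying on the table, 195 long, 32 high; origin under its bowl. Bystander.
- flask: Steel drinking flask standing on the table, 68 across, 200 high. Origin under its centre. Bystander.
- bucket: Stainless ice bucket standing on the table, 150 across, 140 high. Origin under its centre. Bystander.

How it is judged (in metres and radians):
On the way:
1. the door is shut (within 0.05 rad) (value of joint door below 0.05 rad), for 0.2 s.
At the end, for the whole second after the job is handed in: The door is shut (within 0.05 rad), the bolt lies in its guides with its nose through the eyelet and at least 24 mm beyond the eyelet's centre (fully home is 30), within 8 mm sideways and in height and 0.12 rad of the hole's axis, its knob within 6 mm of the guide, at rest (value of joint door below 0.05 rad and y of bolt_tip in the frame of door_eye below -0.024 m and x of bolt_tip in the frame of door_eye between -0.008 and 0.008 m and z of bolt_tip in the frame of door_eye between -0.008 and 0.008 m and angle between the y axis of bolt and the y axis of door_eye, either way round below 0.12 rad and distance between bolt and guide_mouth below 0.02 m and linear speed of bolt below 0.01 m/s); the robot touches nothing.
It fails at once if a tumbler is moved more than 30 mm or tipped over (distance of any of tumbler_a, tumbler_b from where it was at the start of the episode above 0.03 m or angle between any of tumbler_a, tumbler_b's own z axis and vertical above 0.5 rad).
It fails at once if the ramekin is moved more than 30 mm or tipped over (distance of ramekin from where it was at the start of the episode above 0.03 m or angle between ramekin's own z axis and vertical above 0.5 rad).
It fails at once if the coaster or the scoop is moved more than 30 mm or tipped over (distance of any of coaster, scoop from where it was at the start of the episode above 0.03 m or angle between any of coaster, scoop's own z axis and vertical above 0.5 rad).
It fails at once if the flask or the bucket is moved more than 30 mm or tipped over (distance of any of flask, bucket from where it was at the start of the episode above 0.03 m or angle between any of flask, bucket's own z axis and vertical above 0.5 rad).
It also fails if it takes over 48 s, if anything falls off the work surface, if the arm or the gripper's body presses on something with over 40 N, if the wrist force passes 120 N, or if a joint passes its speed limit or range.

## Working session

There is one attempt and no reset: what is moved stays moved. The work goes in short steps, Python scripts to look and compute and a shell command to move; the robot and the scene stay as the last step left them, time stands still between calls to the robot, and variables do not carry over. Pictures are saved under pics/ and viewed, about 8 in all and at most 12, crops included, and the job is handed in when it is done.

```bash
mkdir -p pics; ls; python3 - <<'E'
from bench import *
import cv2,numpy as np
s=state();print({k:np.round(v,3).tolist() for k,v in s.items()},ctrl.tip_reach)
for n in("side","top"):
    c=capture(n);cv2.imwrite(f"pics/{n}0.png",c["color"][:,:,::-1]);print(n,c["fx"],c["fy"],c["cx"],c["cy"],np.round(c["view"],4).tolist())
E
```

```text
pics
{'clock': 0.0, 'joint_positions': [-77.55, 35.29, -0.723, 81.64, 0.464, 63.218, -2.315], 'dq': [0.053, 0.038, 0.017, -0.048, -0.041, 0.064, -0.04], 'tau': [0.001, -45.894, 0.209, -16.574, -0.061, 0.021, 0.0], 'position': [156.708, 630.066, 234.482], 'orientation': [-90.002, 0.145, 76.036], 'contact_force': [0.141, 0.182, 1.061], 'wrist_torque': [0.01, -0.021, -0.034], 'gripper_width': 1.002} 17.0
side 476.7058507377686 476.7058507377686 321.98631809895426 196.487692898971 [[-0.8384, 0.5451, -0.0068, 456.5207], [0.3157, 0.4753, -0.8213, -77.3419], [-0.4444, -0.6907, -0.5705, 1587.41], [0.0, 0.0, 0.0, 1.0]]
top 395.4535583140926 395.4535583140926 317.8653414772404 200.68939679765145 [[-0.013, -0.9998, -0.0115, 28.0513], [-0.9912, 0.0144, -0.1313, 585.9323], [0.1315, 0.0097, -0.9913, 1227.7721], [0.0, 0.0, 0.0, 1.0]]
```

View pics/top0.png

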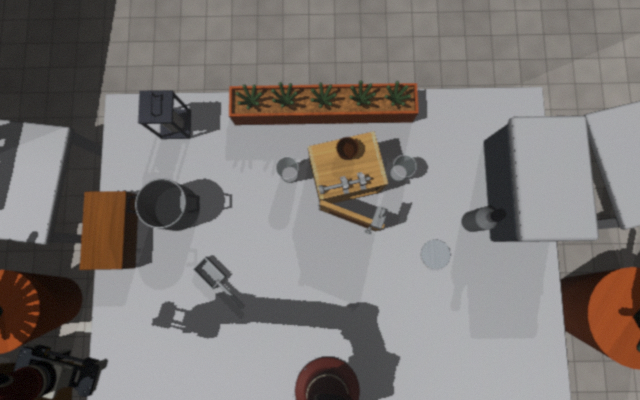

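View pics/side0.png

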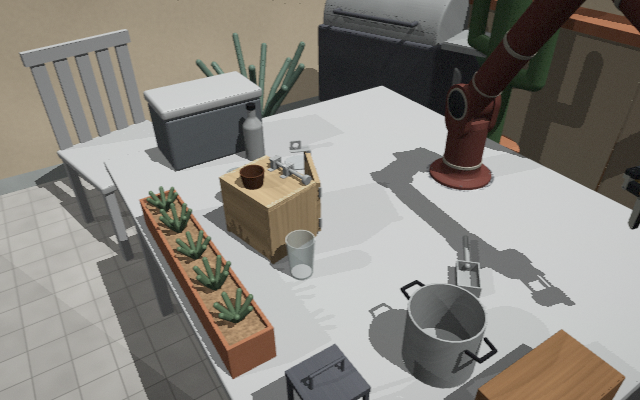

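The top view shows the cabinet's top at about (308–388, 133–200), with the door open and its free end near (380, 222). The bolt is near (345, 184), and the tumblers are at (288, 168) and (402, 168). The side view confirms this, with the ramekin on the rear of the top.

```bash
cat > h.py <<'E'
import numpy as np,cv2
from bench import *
from scipy.spatial.transform import Rotation as Rn
def look(n):
    c=capture(n); return c
def V(c,s=None):
    if "view" in c: return np.array(c["view"])
    T=np.eye(4);T[:3,:3]=Rn.from_euler("xyz",s["orientation"],degrees=True).as_matrix();T[:3,3]=s["position"]
    return np.linalg.inv(T@np.array(c["mount"]))
def ray(c,uv,s=None):
    M=np.linalg.inv(V(c,s));d=M[:3,:3]@[(uv[0]-c["cx"])/c["fx"],(uv[1]-c["cy"])/c["fy"],1];return M[:3,3],d
def onz(c,uv,z,s=None):
    o,d=ray(c,uv,s);return o+d*(z-o[2])/d[2]
def proj(c,P,s=None):
    p=V(c,s)@np.append(P,1);return np.array([c["fx"]*p[0]/p[2]+c["cx"],c["fy"]*p[1]/p[2]+c["cy"]])
def tool(P,s):  # world delta to tool units (30mm)
    R=Rn.from_euler("xyz",s["orientation"],degrees=True);return R.inv().apply(np.array(P)-s["position"])/30
E
python3 - <<'E'
from h import *
im=cv2.imread("pics/top0.png")[120:245,270:430]
im=cv2.resize(im,None,fx=5,fy=5,interpolation=cv2.INTER_CUBIC)
for i in range(0,160,20):cv2.line(im,(i*5,0),(i*5,8),(0,0,255),1)
for i in range(0,125,20):cv2.line(im,(0,i*5),(8,i*5),(0,0,255),1)
cv2.imwrite("pics/topc.png",im)
s=state();c=capture("wrist");print(np.round(c["mount"],3).tolist(),c["fx"])
E
```

```text
[[1.0, -0.001, 0.0, 0.217], [-0.001, -0.242, 0.97, -148.044], [-0.001, -0.97, -0.242, 66.364], [0.0, 0.0, 0.0, 1.0]] 310.6881089042874
```

View pics/topc.png

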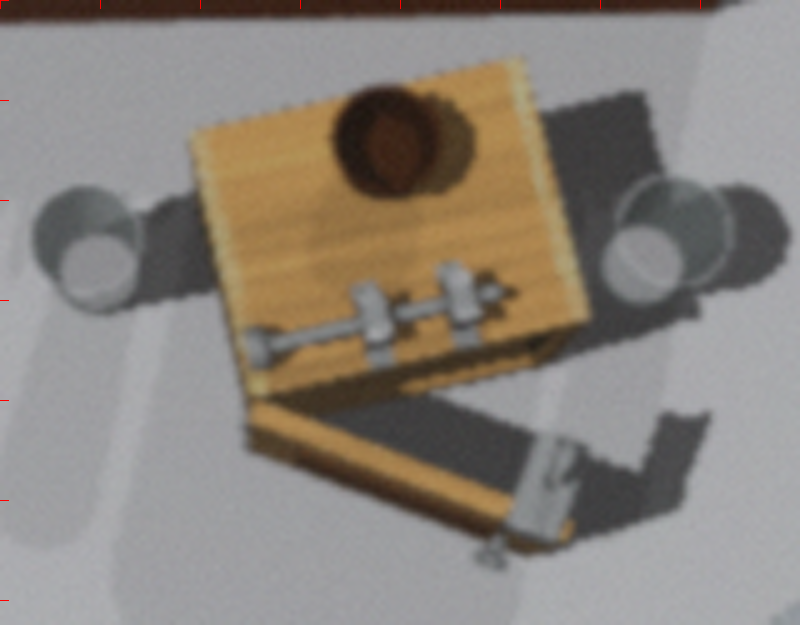

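The crop shows the top's corners at about (192,132), (522,60), (588,316) and (250,396). The bolt's knob is at (258,345) and its nose at (508,292). The door's free edge is at about (572,530).

```bash
cat > cab.py <<'E'
from h import *
def f(c,u,v,z):return onz(c,(u/5+269.6,v/5+119.6),z)
E
python3 - <<'E'
from cab import *
c=capture("top")
px=[(192,132),(522,60),(588,316),(250,396)]
W=np.array([f(c,*p,180)[:2] for p in px]);print(W.round(1))
own=np.array([[80,100],[80,-100],[-80,-100],[-80,100]],float)
a=W-W.mean(0);th=np.arctan2((own[:,0]*a[:,1]-own[:,1]*a[:,0]).sum(),(own*a).sum())
ctr=W.mean(0);R=np.array([[np.cos(th),-np.sin(th)],[np.sin(th),np.cos(th)]])
print("yaw",np.degrees(th),"ctr",ctr,"fit",(own@R.T+ctr-W).round(1))
g=lambda x,y:R@[x,y]+ctr
inv=lambda P:R.T@(P[:2]-ctr)
print("bolt knob own",inv(f(c,258,345,196)),"nose",inv(f(c,508,290,196)))
h=g(-80,97);e=f(c,572,530,175)[:2];print("hinge",h,"free",e,"own",inv(e))
v=R.T@(e-h);print("door angle",np.degrees(np.arctan2(-v[0],-v[1])),np.hypot(*v))
for n,p,z in(("tumA base",(98,272),0),("tumB base",(642,265),0),("tumA top",(86,238),110),("tumB top",(675,232),110),("ramekin",(385,142),220)):
    P=f(c,*p,z);print(n,P.round(1),inv(P).round(1))
for n,p in(("coaster",(435,254)),("flask",(480,219)),("scoop",(212,271)),("bucket",(163,205))):print(n,onz(c,p,5 if n!="bucket" else 140)[:2])
print("knob",g(-55,100),"mouth",g(-55,30))
E
```

```text
[[ 727.7   45.1]
 [ 767.6 -147.1]
 [ 616.2 -179.9]
 [ 572.9   13.6]]
yaw 12.049321512872487 ctr [671.09989375 -67.06381209] fit [[ 0.7  2.3]
 [ 2.6 -1.1]
 [-2.4 -1.6]
 [-0.9  0.4]]
bolt knob own [-54.14342787  88.96796274] nose [-54.99130852 -55.42246956]
hinge [572.61333102  11.09881941] free [ 494.47056942 -167.32078927] own [-193.66688101  -61.17613003]
door angle 35.701385787808825 194.7815390406356
tumA base [682.6 114.8   0. ] [ 49.2 175.5]
tumB base [ 681.8 -247.3    0. ] [ -27.2 -178.5]
tumA top [681.5 113.  110. ] [ 47.8 173.9]
tumB top [ 679.7 -246.5  110. ] [ -29.1 -177.3]
ramekin [709.2 -63.8 220. ] [38.  -4.7]
coaster [ 412.10257466 -354.64352096]
flask [ 523.00506873 -506.40640967]
scoop [367.11041246 364.50648383]
bucket [566.62952653 476.61186872]
knob [596.43627673  19.25156483] mouth [611.04903051 -49.20621359]
```

```bash
cat > plan.py <<'E'
import sys;from h import *
YAW=np.radians(12.05);C=np.array([671.1,-67.06])
def world(o): return np.array([np.cos(YAW)*o[0]-np.sin(YAW)*o[1]+C[0],np.sin(YAW)*o[0]+np.cos(YAW)*o[1]+C[1],o[2]])
def own(p): d=p[:2]-C;return np.array([np.cos(YAW)*d[0]+np.sin(YAW)*d[1],-np.sin(YAW)*d[0]+np.cos(YAW)*d[1],p[2]])
if __name__=="__main__":
    s=state();print("t",s["clock"],"own TCP",own(np.array(s["position"])).round(1),"ori",np.round(s["orientation"],1),"F",np.round(s["contact_force"],1),"w",s["gripper_width"])
    R=Rn.from_euler("xyz",s["orientation"],degrees=True);D=Rn.from_euler("xyz",[-90,0,12.05],degrees=True)
    print("turn",(R.inv()*D).as_rotvec().round(3))
    for a in sys.argv[1:]:
        k,*v=a.split(",");v=np.array(v,float);P=world(v) if k=="o" else v
        print(a,P.round(1),"d",tool(P,s).round(2))
E
python3 plan.py w,480,300,290 o,-216,-8,290
```

```text
t 0.2 own TCP [-357.4  789.4  234.9] ori [-90.    0.1  76. ] F [-0.7  0.2 -0.1] w 0.9996098539494844
turn [ 1.000e-03  1.117e+00 -1.000e-03]
w,480,300,290 [480. 300. 290.] d [ -8.09  -1.82 -13.11]
o,-216,-8,290 [ 461.5 -120.   290. ] d [-21.82  -1.8  -15.89]
```

```bash
python3 -m inch '[{"dx":-8.1,"dy":-1.8,"dz":-13.1,"wy":1.117,"fingers":1},{"dx":-8.1,"dy":-1.8,"dz":-13.1,"wy":1.117,"fingers":1},{"dx":-8.1,"dy":-1.8,"dz":-13.1,"wy":1.117,"fingers":1},{"dx":-8.1,"dy":-1.8,"dz":-13.1,"wy":1.117,"fingers":1},{"dx":-8.1,"dy":-1.8,"dz":-13.1,"wy":1.117,"fingers":1}]' 20; python3 plan.py w,480,300,290 o,-216,-8,290
```

```text
t 0.2 own TCP [-357.4  789.4  234.9] ori [-90.    0.1  76. ] F [-0.7  0.2 -0.1] w 0.9996098539494844
turn [ 1.000e-03  1.117e+00 -1.000e-03]
w,480,300,290 [480. 300. 290.] d [ -8.09  -1.82 -13.11]
o,-216,-8,290 [ 461.5 -120.   290. ] d [-21.82  -1.8  -15.89]invalid input
```

```bash
python3 -m inch '[{"dx":-0.8,"dy":-1,"dz":-1.4,"wx":0,"wy":0.14,"wz":0,"fingers":1}]' 20; echo; python3 -m inch '[{"dx":-8,"dy":0,"dz":-12,"wx":0,"wy":1,"wz":0,"fingers":1}]'; echo; python3 plan.py w,480,300,290 
```

```text
clock: 0.3
position: [180.1, 602.1, 256.9]
orientation: [-89.7, 0.6, 68.5]
contact_force: [0.0, -0.6, -0.2]
gripper_width: 0.957

clock: 0.4
position: [215.7, 562.0, 263.1]
orientation: [-89.9, -0.2, 59.3]
contact_force: [0.5, 0.5, 0.6]
gripper_width: 0.878

t 0.4 own TCP [-314.   710.3  263.1] ori [-89.9  -0.2  59.3] F [0.5 0.5 0.6] w 0.8780617799646552
turn [-0.003  0.825  0.002]
w,480,300,290 [480. 300. 290.] d [ -3.01  -0.93 -12.03]
```

All keys are required.

```bash
python3 -m inch '[{"dx":-3,"dy":-1,"dz":-12,"wx":0,"wy":0.82,"wz":0,"fingers":1},{"dx":-3,"dy":-1,"dz":-12,"wx":0,"wy":0.82,"wz":0,"fingers":1},{"dx":-3,"dy":-1,"dz":-12,"wx":0,"wy":0.82,"wz":0,"fingers":1},{"dx":-3,"dy":-1,"dz":-12,"wx":0,"wy":0.82,"wz":0,"fingers":1},{"dx":-3,"dy":-1,"dz":-12,"wx":0,"wy":0.82,"wz":0,"fingers":1}]'; python3 plan.py w,480,300,290 o,-216,-8,290
```

```text
clock: 0.9
position: [394.4, 383.4, 282.3]
orientation: [-89.8, -0.1, 16.1]
contact_force: [0.5, 0.2, 0.5]
gripper_width: 0.449
t 0.9 own TCP [-176.5  498.3  282.3] ori [-89.8  -0.1  16.1] F [0.5 0.2 0.5] w 0.4487235291123441
turn [-0.003  0.071  0.001]
w,480,300,290 [480. 300. 290.] d [ 1.97 -0.27 -3.46]
o,-216,-8,290 [ 461.5 -120.   290. ] d [ -2.51  -0.32 -16.74]
```

```bash
python3 -m inch '[{"dx":0,"dy":-0.3,"dz":-9,"wx":0,"wy":0.07,"wz":0,"fingers":1},{"dx":0,"dy":-0.3,"dz":-9,"wx":0,"wy":0.07,"wz":0,"fingers":1},{"dx":0,"dy":-0.3,"dz":-9,"wx":0,"wy":0.07,"wz":0,"fingers":1},{"dx":0,"dy":-0.3,"dz":-9,"wx":0,"wy":0.07,"wz":0,"fingers":1},{"dx":0,"dy":-0.3,"dz":-9,"wx":0,"wy":0.07,"wz":0,"fingers":1}]'; python3 plan.py o,-216,-8,290
```

```text
clock: 1.4
position: [463.3, 143.2, 289.9]
orientation: [-89.8, -0.1, 12.1]
contact_force: [1.2, 0.4, -0.8]
gripper_width: 0.025
t 1.4 own TCP [-159.3  249.   289.9] ori [-89.8  -0.1  12.1] F [ 1.2  0.4 -0.8] w 0.025401019502746678
turn [-0.004  0.001  0.001]
o,-216,-8,290 [ 461.5 -120.   290. ] d [-1.9  -0.04 -8.57]
```

```bash
python3 -m inch '[{"dx":-1.9,"dy":0,"dz":-8.6,"wx":0,"wy":0,"wz":0,"fingers":1},{"dx":-1.9,"dy":0,"dz":-8.6,"wx":0,"wy":0,"wz":0,"fingers":1},{"dx":-1.9,"dy":0,"dz":-8.6,"wx":0,"wy":0,"wz":0,"fingers":1},{"dx":-1.9,"dy":0,"dz":-8.6,"wx":0,"wy":0,"wz":0,"fingers":1},{"dx":-1.9,"dy":0,"dz":-8.6,"wx":0,"wy":0,"wz":0,"fingers":1}]'; python3 plan.py o,-216,-8,290 o,-216,-8,160
python3 - <<'E'
from h import *
s=state();c=capture("wrist");cv2.imwrite("pics/w1.png",c["color"][:,:,::-1])
E
```

```text
clock: 1.9
position: [461.5, -106.6, 289.1]
orientation: [-89.8, -0.1, 12.2]
contact_force: [1.1, 1.0, 0.1]
gripper_width: 0.004
t 1.9 own TCP [-213.2    5.1  289.1] ori [-89.8  -0.1  12.2] F [1.1 1.  0.1] w 0.0038879759371985207
turn [-0.004  0.002  0.002]
o,-216,-8,290 [ 461.5 -120.   290. ] d [-0.09 -0.03 -0.43]
o,-216,-8,160 [ 461.5 -120.   160. ] d [-0.1   4.3  -0.45]
```

View pics/w1.png

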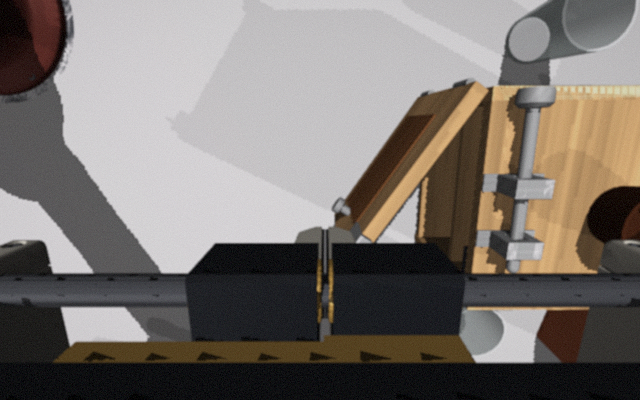

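The wrist view shows the door's free end with its knob at (340,208). The bolt's knob is at (535,95) and its nose at (513,268), with the guides as expected. The shut fingers are clear of the door, so I'll lower beside it.

```bash
python3 -m inch '[{"dx":-0.1,"dy":1.5,"dz":-0.2,"wx":0,"wy":0,"wz":0,"fingers":1},{"dx":-0.1,"dy":3,"dz":-0.2,"wx":0,"wy":0,"wz":0,"fingers":1},{"dx":-0.1,"dy":4.4,"dz":-0.2,"wx":0,"wy":0,"wz":0,"fingers":1},{"dx":-0.1,"dy":4.4,"dz":-0.2,"wx":0,"wy":0,"wz":0,"fingers":1}]'; python3 plan.py o,-111,-38,157
```

```text
clock: 2.35
position: [454.8, -123.6, 153.7]
orientation: [-90.0, 0.6, 11.2]
contact_force: [-0.5, -0.8, 0.4]
gripper_width: 0.003
t 2.35 own TCP [-223.3  -10.1  153.7] ori [-90.    0.6  11.2] F [-0.5 -0.8  0.4] w 0.0027105422618058
turn [ 0.    -0.014 -0.01 ]
o,-111,-38,157 [ 570.5 -127.4  157. ] d [ 3.76 -0.15 -0.88]
```

```bash
python3 -m inch '[{"dx":0.6,"dy":-0.1,"dz":-0.1,"wx":0,"wy":0,"wz":0,"fingers":1},{"dx":1.1,"dy":-0.1,"dz":-0.2,"wx":0,"wy":0,"wz":0,"fingers":1},{"dx":1.6,"dy":-0.1,"dz":-0.35,"wx":0,"wy":0,"wz":0,"fingers":1},{"dx":2.1,"dy":-0.1,"dz":-0.5,"wx":0,"wy":0,"wz":0,"fingers":1},{"dx":2.5,"dy":-0.1,"dz":-0.6,"wx":0,"wy":0,"wz":0,"fingers":1}]'; python3 plan.py o,-111,-38,157
```

```text
clock: 2.85
position: [533.6, -126.8, 158.3]
orientation: [-90.1, 0.4, 11.3]
contact_force: [-0.9, -0.9, 0.6]
gripper_width: 0.009
t 2.85 own TCP [-147.   -29.7  158.3] ori [-90.1   0.4  11.3] F [-0.9 -0.9  0.6] w 0.009070618689102715
turn [ 0.002 -0.014 -0.007]
o,-111,-38,157 [ 570.5 -127.4  157. ] d [ 1.2   0.04 -0.26]
```

```bash
python3 -m inch '[{"dx":0.4,"dy":0,"dz":-0.1,"wx":0,"wy":0,"wz":0,"fingers":1},{"dx":0.8,"dy":0,"dz":-0.2,"wx":0,"wy":0,"wz":0,"fingers":1},{"dx":1.1,"dy":0,"dz":-0.25,"wx":0,"wy":0,"wz":0,"fingers":1},{"dx":1.2,"dy":0,"dz":-0.25,"wx":0,"wy":0,"wz":0,"fingers":1}]'; python3 plan.py o,-111,-38,157
python3 - <<'E'
from h import *
s=state();c=capture("wrist");cv2.imwrite("pics/w2.png",c["color"][:,:,::-1])
E
```

```text
clock: 3.25
position: [571.8, -126.9, 159.6]
orientation: [-90.2, 0.3, 11.3]
contact_force: [-1.4, 0.3, -0.3]
gripper_width: 0.007
t 3.25 own TCP [-109.6  -37.8  159.6] ori [-90.2   0.3  11.3] F [-1.4  0.3 -0.3] w 0.007198272894541963
turn [ 0.003 -0.012 -0.005]
o,-111,-38,157 [ 570.5 -127.4  157. ] d [-0.05  0.09 -0.01]
```

View pics/w2.png

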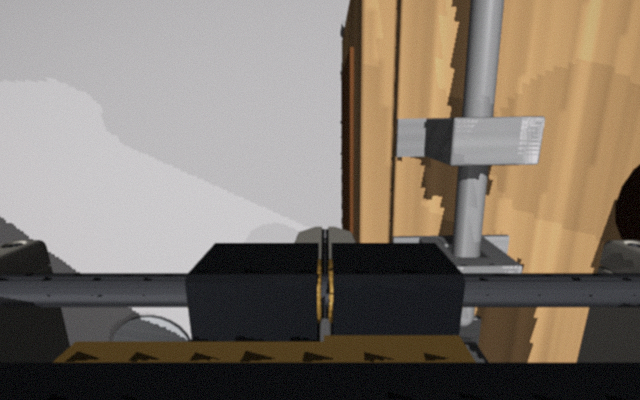

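The door is almost shut, with a thin dark seam at column 397. I'll press on until the force rises.

```bash
python3 -m inch '[{"dx":0.15,"dy":0,"dz":0,"wx":0,"wy":0,"wz":0,"fingers":1},{"dx":0.25,"dy":0,"dz":0,"wx":0,"wy":0,"wz":0,"fingers":1},{"dx":0.25,"dy":0,"dz":0,"wx":0,"wy":0,"wz":0,"fingers":1}]'; python3 -m inch '[{"dx":0.1,"dy":0,"dz":0,"wx":0,"wy":0,"wz":0,"fingers":1},{"dx":0.15,"dy":0,"dz":0,"wx":0,"wy":0,"wz":0,"fingers":1},{"dx":0.15,"dy":0,"dz":0,"wx":0,"wy":0,"wz":0,"fingers":1}]'; python3 plan.py
```

```text
clock: 3.6
position: [571.9, -126.8, 159.2]
orientation: [-89.9, 1.1, 11.2]
contact_force: [-11.4, -1.3, 7.9]
gripper_width: 0.007
clock: 3.9
position: [571.7, -126.8, 159.3]
orientation: [-89.8, 1.7, 11.1]
contact_force: [-9.7, -1.2, 6.4]
gripper_width: 0.011
t 3.9 own TCP [-109.7  -37.7  159.3] ori [-89.8   1.7  11.1] F [-9.7 -1.2  6.4] w 0.010760286292200891
turn [-0.004 -0.016 -0.029]
```

The door stopped at −10 N of contact, so it is shut. I'll back off, rise, and go to the knob.

```bash
python3 -m inch '[{"dx":-0.8,"dy":0,"dz":0,"wx":0,"wy":0,"wz":0,"fingers":1},{"dx":-0.8,"dy":-1.6,"dz":0,"wx":0,"wy":0,"wz":0.025,"fingers":1},{"dx":-0.8,"dy":-3.2,"dz":0,"wx":0,"wy":0,"wz":-0.025,"fingers":1},{"dx":-0.8,"dy":-4,"dz":0,"wx":0,"wy":-0.016,"wz":-0.03,"fingers":1},{"dx":-0.8,"dy":-4,"dz":1,"wx":0,"wy":-0.016,"wz":-0.03,"fingers":1}]'; python3 plan.py o,-55,130,280 o,-55,130,206
```

```text
clock: 4.4
position: [548.1, -107.5, 285.5]
orientation: [-90.2, -0.7, 11.6]
contact_force: [-0.3, 0.2, -0.5]
gripper_width: 0.003
t 4.4 own TCP [-128.8  -13.8  285.5] ori [-90.2  -0.7  11.6] F [-0.3  0.2 -0.5] w 0.003426364976558575
turn [ 0.004 -0.009  0.012]
o,-55,130,280 [590.2  48.6 280. ] d [2.41 0.19 4.82]
o,-55,130,206 [590.2  48.6 206. ] d [2.39 2.66 4.83]
```

```bash
python3 -m inch '[{"dx":2.4,"dy":0.2,"dz":4.8,"wx":0,"wy":-0.01,"wz":0.012,"fingers":1},{"dx":2.4,"dy":0.2,"dz":4.8,"wx":0,"wy":-0.01,"wz":0.012,"fingers":1},{"dx":2.4,"dy":0.2,"dz":4.8,"wx":0,"wy":-0.01,"wz":0.012,"fingers":1},{"dx":2.4,"dy":0.2,"dz":4.8,"wx":0,"wy":-0.01,"wz":0.012,"fingers":1}]'; python3 plan.py o,-55,130,206
python3 - <<'E'
from h import *
c=capture("top");im=c["color"][120:245,270:430,::-1]
cv2.imwrite("pics/t2.png",cv2.resize(im,None,fx=5,fy=5,interpolation=cv2.INTER_CUBIC))
E
```

```text
clock: 4.8
position: [591.1, 58.4, 279.0]
orientation: [-89.9, -0.1, 12.9]
contact_force: [-1.0, -0.5, -0.3]
gripper_width: 0.005
t 4.8 own TCP [-52.1 139.4 279. ] ori [-89.9  -0.1  12.9] F [-1.  -0.5 -0.3] w 0.005365716325441426
turn [-0.002  0.015  0.002]
o,-55,130,206 [590.2  48.6 206. ] d [-0.11  2.43 -0.32]
```

View pics/t2.png

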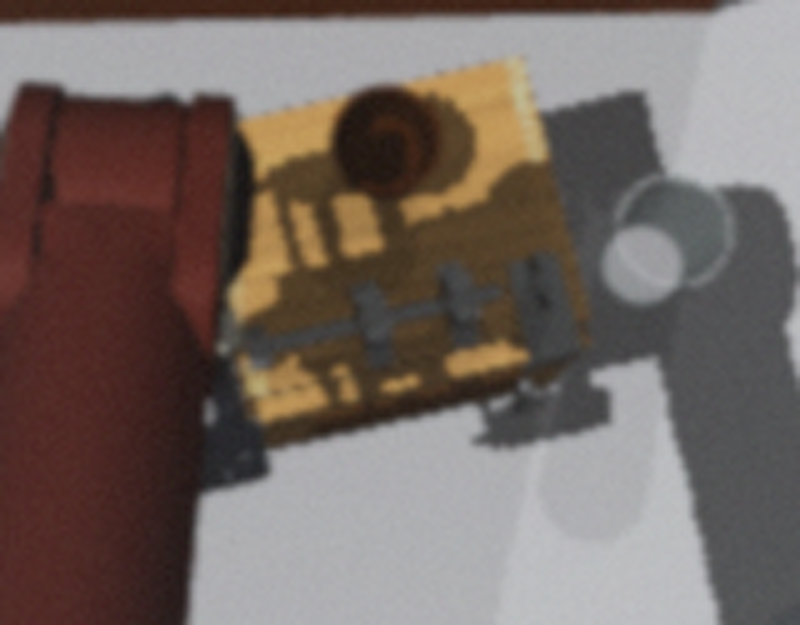

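The door is shut and the eyelet, at (540,290), is in line with the bolt. I'll lower beyond the knob.

```bash
python3 -m inch '[{"dx":-0.1,"dy":1.3,"dz":-0.2,"wx":0,"wy":0.015,"wz":0,"fingers":1},{"dx":-0.1,"dy":2.3,"dz":-0.2,"wx":0,"wy":0.015,"wz":0,"fingers":1},{"dx":-0.1,"dy":2.3,"dz":-0.2,"wx":0,"wy":0.015,"wz":0,"fingers":1}]'; python3 plan.py o,-55,100,206 o,-55,51.5,206
python3 - <<'E'
from h import *
s=state();c=capture("wrist");cv2.imwrite("pics/w3.png",c["color"][:,:,::-1])
E
```

```text
clock: 5.15
position: [586.2, 47.1, 206.6]
orientation: [-90.0, 0.5, 11.7]
contact_force: [-0.7, -0.7, -0.2]
gripper_width: 0.005
t 5.15 own TCP [-59.2 129.4 206.6] ori [-90.    0.5  11.7] F [-0.7 -0.7 -0.2] w 0.004692321618903992
turn [ 0.001 -0.006 -0.008]
o,-55,100,206 [596.4  19.3 206. ] d [ 0.15  0.02 -0.98]
o,-55,51.5,206 [606.6 -28.2 206. ] d [ 0.16  0.02 -2.6 ]
```

View pics/w3.png

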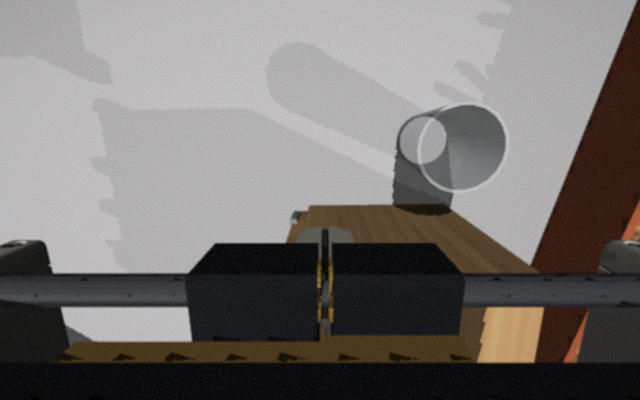

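The fingers are beyond the cabinet's left side with nothing in the way, so I'll push.

```bash
python3 -m inch '[{"dx":0.15,"dy":0,"dz":-0.5,"wx":0,"wy":-0.006,"wz":-0.008,"fingers":1},{"dx":0.15,"dy":0,"dz":-1,"wx":0,"wy":-0.006,"wz":-0.008,"fingers":1},{"dx":0.15,"dy":0,"dz":-1.4,"wx":0,"wy":-0.006,"wz":-0.008,"fingers":1},{"dx":0.15,"dy":0,"dz":-1.8,"wx":0,"wy":-0.006,"wz":-0.008,"fingers":1},{"dx":0.15,"dy":0,"dz":-2.1,"wx":0,"wy":-0.006,"wz":-0.008,"fingers":1}]'; python3 plan.py  o,-55,51.5,206
```

```text
clock: 5.7
position: [606.1, -14.3, 210.0]
orientation: [-90.0, -0.4, 12.0]
contact_force: [0.5, 2.7, -0.2]
gripper_width: 0.005
t 5.7 own TCP [-52.6  65.2 210. ] ori [-90.   -0.4  12. ] F [ 0.5  2.7 -0.2] w 0.00451886025399638
turn [ 0.001 -0.     0.007]
o,-55,51.5,206 [606.6 -28.2 206. ] d [-0.08  0.13 -0.46]
```

```bash
python3 -m inch '[{"dx":-0.1,"dy":0.1,"dz":-0.25,"wx":0,"wy":0,"wz":0,"fingers":1},{"dx":-0.1,"dy":0.1,"dz":-0.45,"wx":0,"wy":0,"wz":0,"fingers":1},{"dx":-0.1,"dy":0.1,"dz":-0.6,"wx":0,"wy":0,"wz":0,"fingers":1},{"dx":-0.1,"dy":0.1,"dz":-0.6,"wx":0,"wy":0,"wz":0,"fingers":1}]'; python3 plan.py  o,-55,51.5,206
```

```text
clock: 6.1
position: [606.2, -27.0, 206.9]
orientation: [-89.5, -0.4, 12.2]
contact_force: [-1.8, 7.7, 4.8]
gripper_width: 0.003
t 6.1 own TCP [-55.1  52.7 206.9] ori [-89.5  -0.4  12.2] F [-1.8  7.7  4.8] w 0.002597521260293916
turn [-0.009  0.003  0.006]
o,-55,51.5,206 [606.6 -28.2 206. ] d [ 0.    0.03 -0.04]
```

```bash
python3 -m inch '[{"dx":0,"dy":0,"dz":-0.2,"wx":0,"wy":0,"wz":0,"fingers":1},{"dx":0,"dy":0,"dz":-0.3,"wx":0,"wy":0,"wz":0,"fingers":1},{"dx":0,"dy":0,"dz":-0.3,"wx":0,"wy":0,"wz":0,"fingers":1}]'; python3 plan.py; python3 -m inch '[{"dx":0,"dy":0,"dz":0.8,"wx":0,"wy":0,"wz":0,"fingers":1},{"dx":0,"dy":-1,"dz":1.5,"wx":0,"wy":0,"wz":0,"fingers":1},{"dx":0,"dy":-2.5,"dz":2,"wx":0,"wy":0,"wz":0,"fingers":1},{"dx":-1.5,"dy":-3,"dz":2.5,"wx":0,"wy":0,"wz":0,"fingers":1},{"dx":-3,"dy":-3,"dz":3.5,"wx":0,"wy":0,"wz":0,"fingers":1}]';python3 plan.py
```

```text
clock: 6.4
position: [606.4, -27.1, 207.0]
orientation: [-88.7, -0.2, 12.6]
contact_force: [-4.3, 13.3, 8.3]
gripper_width: 0.004
t 6.4 own TCP [-54.9  52.6 207. ] ori [-88.7  -0.2  12.6] F [-4.3 13.3  8.3] w 0.004325125155501757
turn [-0.023  0.009  0.004]
clock: 6.9
position: [500.4, 49.1, 301.3]
orientation: [-88.9, -0.5, 12.3]
contact_force: [-0.1, 0.6, 0.5]
gripper_width: 0.003
t 6.9 own TCP [-142.7  149.2  301.3] ori [-88.9  -0.5  12.3] F [-0.1  0.6  0.5] w 0.0029994280809509575
turn [-0.019  0.005  0.009]
```

It is firmly at the stop. I'll retreat further and look.

```bash
python3 -m inch '[{"dx":0,"dy":0,"dz":6,"wx":0,"wy":0,"wz":0,"fingers":1},{"dx":0,"dy":0,"dz":6,"wx":0,"wy":0,"wz":0,"fingers":1},{"dx":0,"dy":0,"dz":6,"wx":0,"wy":0,"wz":0,"fingers":1},{"dx":0,"dy":0,"dz":6,"wx":0,"wy":0,"wz":0,"fingers":1},{"dx":0,"dy":0,"dz":6,"wx":0,"wy":0,"wz":0,"fingers":1}]'
python3 - <<'E'
from cab import *
from plan import own
c=capture("top");im=c["color"][120:245,270:430,::-1]
im=cv2.resize(im,None,fx=5,fy=5,interpolation=cv2.INTER_CUBIC)
cv2.imwrite("pics/t3.png",im)
from plan import world
for n,o in(("tip home",(-55,-105,196)),("eye",(-55,-75,196)),("knob face home",(-55,44,196)),("mouth",(-55,30,196))):print(n,((proj(c,world(o))-[269.6,119.6])*5).round())
E
```

```text
clock: 7.4
position: [460.1, 229.2, 304.1]
orientation: [-88.9, -0.4, 12.9]
contact_force: [0.2, 0.1, -0.2]
gripper_width: 0.006
tip home [593. 271.]
eye [542. 282.]
knob face home [336. 329.]
mouth [360. 323.]
```

View pics/t3.png

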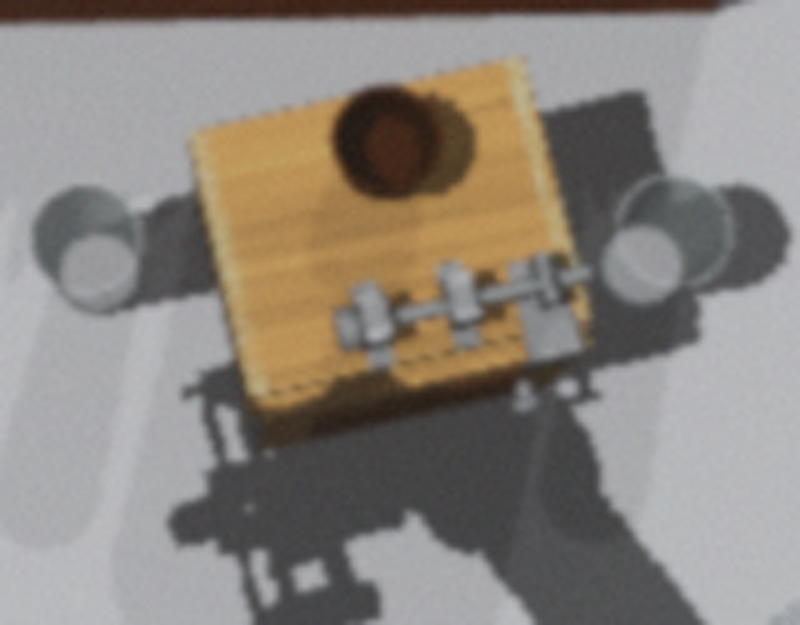

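The picture shows the knob at (347,327) against the guide. The nose comes out through the eyelet and ends at (592,271), which matches the predicted home position of (593,271). The door is flush and the bystanders in view (both tumblers and the ramekin) have not moved.

```bash
python3 -c "
from bench import *
print(state()['contact_force']);print(sign_off())"
```

```text
[ 0.58905084 -1.08898773 -0.15186035]
the job is handed in; nothing more can be done
None
```

The door is shut, the bolt is fully home through the eyelet, and the job was handed in at about 7.5 s of robot time. No verdict is reported, so this rests on my own checks.

- **Door:** I pushed it with the closed fingers until it stopped, with about 10 N of contact. The top view then showed it flush.
- **Bolt:** I pushed the knob until it stopped at the expected place, with about 13 N of contact. In the last top view the knob is against the guide. The nose is through the eyelet at pixel (592, 271), against a predicted home position of (593, 271).
- **Other things:** The tumblers and the ramekin had not moved in the last view. I did not look again at the coaster, scoop, flask or bucket, but the arm stayed above them.
- **At hand-in:** The arm was clear of everything, with the force reading near zero.

One early move was refused as invalid input because some row keys were missing. The arm did not move, and no check disagreed.

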